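# Slide the round gift tag along the rail into the jig's corner pocket

### The job

Get the round wooden gift tag ready for date-stamping: with a fingertip, first push it straight across the jig's grey board until it rests against the long rail, then slide it along the rail, keeping it against the rail all the way, fully home into the corner pocket, so that it touches both the rail and the end stop. Only push it: it must stay flat on the board, never lifted or carried. Leave the oblong tag, the date stamp and the things standing round the jig where they are.

Things in the scene. Friction and masses are not known exactly. Their poses are not given: they have to be found in the camera images.
- jig: Stamping jig fixed to the table, elsewhere and turned each time: a smooth, slippery grey board 240 (x) x 340 (y) x 12 mm; origin at the centre of its underside, on the table. z is up, x points to the far side, y to the left along the rail. On it stand three plain aluminium bars (rail, end stop, lip), all 14 mm high (tops 26 mm above the table). Lengths below are in this frame, mm.
- rail_face (a point): Top edge of the rail's guiding face, half-way along: x = 80, y = 0, z = 26. The rail runs the whole length of the board's far side, parallel to y.
- stop_face (a point): Top edge of the end stop's face, half-way along: x = 36, y = 150, z = 26. The stop crosses the left end from x = -8 to the rail; its face looks to -y.
- lip_nose (a point): Rounded free end of the short lip: x = 19.5, y = 125.5, z = 26. The lip runs from the stop back to here, parallel to the rail, 11 mm thick, inner face at x = 25. Rail, stop and lip bound the corner pocket, a slot 55 mm wide, open to -y. The lip is short: a tag that is home still shows its rear half and can be pushed there from the near right.
- pocket (a point): Where the middle of the round tag is when fully home: x = 55, y = 125, z = 18, that is 25 mm from both the rail's and the stop's face. Axes as the jig's.
- round_tag_mid (a point): Middle (half-way up) of the round wooden tag, a loose flat disc 50 mm in diameter, 12 mm thick, about 25 g, sliding easily (friction about 0.3), with a small dark hole mark near its rim. It starts flat on the near part of the board, 100 to 130 mm short of the rail and 115 to 245 mm short of the pocket along it; sometimes to the right of the oblong tag, sometimes between that and the stamp.
- oblong_tag_mid (a point): Middle (half-way up) of the oblong wooden tag of the same wood, 60 x 36 x 12 mm (60 along its own x), lying loose on the near part of the board; to be left alone.
- date_stamp: Date stamp, 24 x 42 mm foot, 64 mm high, brown knob on a black block, standing loose on the board's near left corner; origin at the centre of its underside; to be left alone.
- mug: Orange mug, 81 mm diameter, 113 mm over the handle, 101 mm high, on the table left of the jig; origin under its centre; to be left alone.
- spice_jar: Spice jar with red cap, 45 mm diameter, 106 mm high, on the table left of the jig; origin under its centre; to be left alone.
- tape: Roll of beige tape lying flat, 104 mm diameter, 25 mm high, on the table right of the jig; origin under its centre; to be left alone.

How it is judged:
On the way, in this order (a step that is already met when the one before it is completed fails the run):
1. the round tag rests against the rail, still well short of the pocket (x of round_tag_mid in the frame of jig above 0.0515 m and y of round_tag_mid in the frame of jig below 0.065 m and height (world z) of round_tag_mid between 0.0145 and 0.0225 m and angle between round_tag_mid's own z axis and vertical below 0.1 rad), for 0.1 s.
2. the round tag is fully home in the corner pocket (x of round_tag_mid in the frame of jig between 0.0515 and 0.0575 m and y of round_tag_mid in the frame of jig between 0.1215 and 0.1275 m and height (world z) of round_tag_mid between 0.0145 and 0.0225 m and angle between round_tag_mid's own z axis and vertical below 0.1 rad), for 0.2 s.
At the end, for the whole second after the job is handed in: The round tag lies flat on the board in the corner pocket, within 3.5 mm of touching the rail and within 3.5 mm of touching the end stop; oblong tag and date stamp within 10 mm of where they were (all of step 2 and distance of each of oblong_tag_mid, date_stamp from where it was at the start of the episode below 0.01 m).
It fails at once if the round tag is lifted off the board, tipped, or carried over a bar (more than 8 mm up or 0.35 rad) (height (world z) of round_tag_mid above 0.026 m or angle between round_tag_mid's own z axis and vertical above 0.35 rad).
It fails at once if the round tag travels toward the pocket more than 10 mm away from the rail (within 90 mm of home) (y of round_tag_mid in the frame of jig above 0.035 m and x of round_tag_mid in the frame of jig below 0.045 m).
It fails at once if the oblong tag or the date stamp is disturbed (10 mm) (distance of any of oblong_tag_mid, date_stamp from where it was at the start of the episode above 0.01 m or angle between date_stamp's own z axis and vertical above 0.3 rad).
It fails at once if a thing standing round the jig is disturbed (15 mm) (distance of any of mug, spice_jar, tape from where it was at the start of the episode above 0.015 m).
It also fails if it takes over 56 s, if anything falls off the work surface, if the arm or the gripper's body presses on something with over 40 N, if the wrist force passes 120 N, or if a joint passes its speed limit or range.

### The arm

A 7-joint arm with a two-finger parallel gripper is mounted at the origin on the work surface; the furniture and walls round the work are solid. World frame = base frame: x ahead of the robot, y to its left, z up, the work surface at z = 0. Lengths are in m, angles in rad, forces in N, time in s.
With the tool pointing down it reaches from about 0.4 to 0.85 m from the base axis. Payload 4.4 kg.
Tool frame: the origin (TCP) lies midway between the tips of the shut fingers; the grasp point (between the pads) lies 19 mm behind it; z points along the fingers, y is the line along which they close (so a half turn about z gives the same grasp; the last joint's range is limited). The gripper opens to 94 mm and grips with 3 to 60 N. Pads are 16 mm wide; open, the fingers measure 119 mm over their backs; the gripper's body (75 mm by 177 mm) begins 78 mm behind the grasp point.
Start: joints at [-0.066, 0.628, 0.038, 1.517, -0.027, 0.996, -0.02], TCP at [0.65, 0, 0.205] pointing down, gripper open.
Joint ranges: [-3.06, 3.06], [-0.37, 2.12], [-1.25, 1.32], [0.18, 2.47], [-1.1, 4.24], [0.23, 1.98], [-2.94, 2.94]. Speed limits (rad/s): [2.57, 2.57, 3.14, 3.14, 3.14, 3.14, 3.14].

### API

Orientations are given as [roll, pitch, yaw] about the fixed x, y, z axes, in that order (R = Rz(yaw) Ry(pitch) Rx(roll)).
In Python, from plant import manip, eyes, ticket gives the robot as it stands.
- The arm moves only by the tool send_rows, never from a script. Its argument "steps" is a list of rows, each an object with "gripper": the opening, from 0 (shut) to 1 (fully open); "linear": the shift along the world's x, y, z in m, a list of three; "turn": the turn, a rotation vector about the world's x, y, z in degrees, a list of three. In form: [{"gripper": gripper, "linear": [dx, dy, dz], "turn": [rx, ry, rz]}, ...]. A call has 1 to 12 rows; each row shifts and turns the commanded pose from where the row before left it; what a row does not reach is not made up. A row lasts 1/12 s, in which the tool goes at most 41.7 mm and 7.16 degrees, less where a joint would pass 70% of its speed; a pose out of reach is approached as far as the arm can. A call is refused whole if a number of a shift passes 0.0417 or a number of a turn 7.16, either way. A call with a gripper value outside its range is refused whole. The fingers move at their own pace and stop on an object; "squeeze" is the grip in N (left out, the last holds). Time passes only in rows, so rows that do not move let the fingers close. It gives the time, the measured TCP pose, the force, the opening and the grip force at its end, in the units of the state.
- manip.get_state(): the state, without advancing time (a new reading comes with each control period).
- eyes.capture(name): name is "scene" or "side" or "wrist"; returns the picture (480x640x3 uint8, red, green, blue); there is no depth.
- eyes.camera_model(name): a dict with "intrinsics" (3x3 intrinsics, pixels), "R" (3x3) and "t" (3): a world point X has camera coordinates R X + t. Camera axes: x right, y down, z forward; pixel columns grow to the right and rows downward; lengths in m; the calibration is good to about 2 mm. A picture is of the moment at which its call begins: read the wrist's pose just before it. camera_model takes no time and is no camera call; for the wrist camera it gives the pose at the moment of the call.
- ticket.finish_job(): hands the job in; it is judged then, once.
Trained networks look in the newest picture that a camera, given by its name, has taken for a name from the list of things; names that differ only in an ending like _2 or _b are one class to them, and where a whole thing is asked for, a point or a joint stands for the part that bears it (a point fixed in the world has none). Each returns a list of dicts, best first, with "conf" (0 to 1); they miss things now and then, are a little off and sometimes report something else, mostly with a low value. They report only what shows in the picture. A call takes as long as a camera call.
- eyes.find_in(camera, target): "location" ([x, y, z] in m, in world coordinates, good to about 4 mm: the middle of the surface that is visible of it).
- eyes.landmark_of(camera, target): "location" ([x, y, z] in m, in world coordinates, good to about 4 mm: a listed point, or the origin of a listed thing).
The state is a dict: "t": time; "q": joint angles; "qd": joint speeds; "joint_efforts": joint torques, N m; "tcp_pos": TCP position; "eef_rot": TCP orientation; "wrist_force": force on the tool from outside, world axes, zero at the start; "wrist_torque": the same for the moment, N m; "finger_gap": finger opening in m; "grasp_force": force on a finger pad.
Only numpy, scipy, OpenCV 4.12 (cv2) and the standard library are available. Lean on these libraries where they do the work, as an engineer would, in place of code of your own. Each camera call takes 0.05 s, during which the arm holds its last target. There are 200 camera calls.

## Working session

There is one attempt and no reset: what is moved stays moved. The work goes in short steps, Python scripts to look and compute and a tool call to move; the robot and the scene stay as the last step left them, time stands still between calls to the robot, and variables do not carry over. Pictures are saved under pics/ and viewed, at most 10 in all, crops included, and the job is handed in when it is done.

Besides the shell and the picture viewer there is one more tool, called as a command line: name --argument value ..., lists and objects as JSON in quotes. send_rows: Moves the arm, as the interface text tells. Its arguments: {"type":"object","properties":{"steps":{"type":"array","items":{"type":"object","properties":{"gripper":{"type":"number"},"linear":{"type":"array","items":{"type":"number"}},"turn":{"type":"array","items":{"type":"number"}}}}},"squeeze":{"type":"number"}},"required":["steps"]}

```bash
mkdir -p pics
python3 - <<'E'
from plant import manip, eyes, ticket
import cv2, numpy as np
for c in ["scene","side"]:
    im=eyes.capture(c); cv2.imwrite(f"pics/{c}0.png",im[:,:,::-1])
    for n in ["jig","rail_face","stop_face","lip_nose","pocket","round_tag_mid","oblong_tag_mid","date_stamp","mug","spice_jar","tape"]:
        r=eyes.landmark_of(c,n)
        print(c,n,[(np.round(d["location"],4).tolist(),round(d["conf"],2)) for d in r[:2]])
s=manip.get_state();print(s["t"],s["tcp_pos"],s["eef_rot"],s["finger_gap"])
E
```

```text
scene jig []
scene rail_face [([0.5503, 0.151, 0.0143], 0.67), ([0.6877, 0.0024, 0.026], 0.61)]
scene stop_face [([0.6719, 0.1584, 0.025], 0.9)]
scene lip_nose [([0.6498, 0.1353, 0.0257], 0.8)]
scene pocket [([0.6857, 0.1309, 0.0195], 0.65)]
scene round_tag_mid [([0.5171, -0.0811, 0.0113], 0.81), ([0.654, 0.3802, 0.0012], 0.46)]
scene oblong_tag_mid [([0.5334, 0.0294, 0.0191], 0.53)]
scene date_stamp [([0.5527, 0.1486, 0.0147], 0.79)]
scene mug [([0.4724, 0.451, -0.0024], 0.62), ([0.688, 0.0005, 0.0255], 0.53)]
scene spice_jar [([0.652, 0.3822, 0.0024], 0.97)]
scene tape [([0.4542, -0.469, 0.0018], 0.77)]
side jig [([0.6033, 0.0159, 0.0006], 0.97)]
side rail_face [([0.6833, 0.003, 0.0277], 0.56)]
side stop_face [([0.6674, 0.1579, 0.0284], 0.84)]
side lip_nose [([0.6492, 0.1384, 0.0238], 0.87), ([0.6053, 0.0158, 0.0009], 0.4)]
side pocket [([0.6862, 0.1272, 0.0158], 0.81)]
side round_tag_mid [([0.516, -0.0843, 0.0203], 0.79), ([0.5467, 0.1494, 0.0116], 0.6)]
side oblong_tag_mid [([0.5369, 0.0206, 0.0223], 0.83)]
side date_stamp [([0.5495, 0.1486, 0.0123], 0.48)]
side mug [([0.465, 0.4482, 0.0019], 0.56), ([0.6664, 0.1615, 0.025], 0.33)]
side spice_jar [([0.6551, 0.3767, 0.0011], 0.91)]
side tape [([0.4503, -0.4681, -0.0014], 0.66)]
1.2 [6.50023232e-01 5.75104853e-05 2.05479734e-01] [ 3.14155574e+00 -6.07894490e-05  1.57081429e+00] 0.09391876530309438
```

View pics/scene0.png

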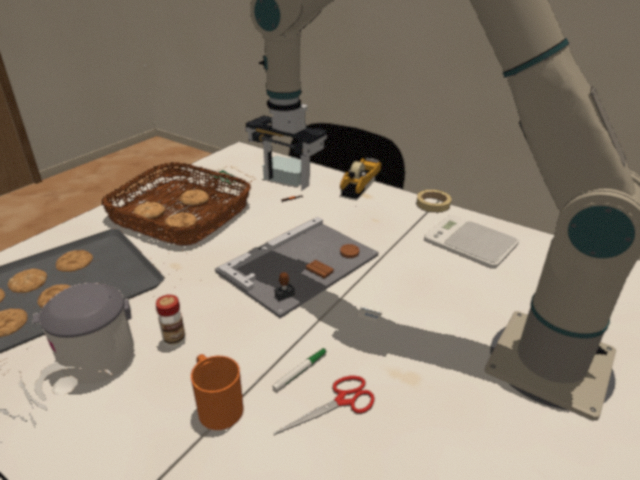

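View pics/side0.png

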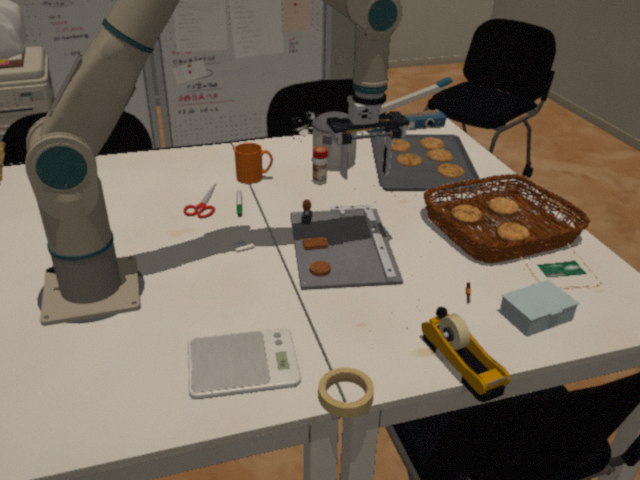

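Scene: round tag at about (349,250) in the scene view, (320,268) in side, at the right of the oblong tag; the pocket is at the left end. The networks agree. Next I fit the jig pose and check with the wrist camera.

```bash
cat > h.py <<'E'
from plant import manip, eyes, ticket
import cv2, numpy as np
from scipy.optimize import least_squares
P={"jig":(0,0),"rail_face":(80,0),"stop_face":(36,150),"lip_nose":(19.5,125.5),"pocket":(55,125)}
def fit(obs):
    def f(p):
        c,s=np.cos(p[2]),np.sin(p[2]); return np.concatenate([np.array([[c,-s],[s,c]])@np.array(P[n])/1e3+p[:2]-o for n,o in obs])
    r=least_squares(f,[.6,0.01,0.1],loss="soft_l1",f_scale=.003); return r.x,np.round(r.fun.reshape(-1,2)*1e3,1)
def proj(c,X):
    m=eyes.camera_model(c);p=np.atleast_2d(X)@np.array(m["R"]).T+m["t"];u=p@np.array(m["intrinsics"]).T;return u[:,:2]/u[:,2:]
def to_world(p,x,y,z=.0):
    c,s=np.cos(p[2]),np.sin(p[2]);return np.array([p[0]+c*x-s*y,p[1]+s*x+c*y,z])
def to_jig(p,X):
    c,s=np.cos(p[2]),np.sin(p[2]);d=np.array(X)[:2]-p[:2];return np.array([c*d[0]+s*d[1],-s*d[0]+c*d[1]])
E
python3 - <<'E'
from h import *
obs=[("rail_face",(.6877,.0024)),("rail_face",(.6833,.003)),("stop_face",(.6719,.1584)),("stop_face",(.6674,.1579)),("lip_nose",(.6498,.1353)),("lip_nose",(.6492,.1384)),("pocket",(.6857,.1309)),("pocket",(.6862,.1272)),("jig",(.6033,.0159))]
im=eyes.capture("wrist");img=im[:,:,::-1].copy();cv2.imwrite("pics/w0raw.png",img)
for n in list(P)+["round_tag_mid","oblong_tag_mid","date_stamp"]:
    r=eyes.landmark_of("wrist",n)
    print(n,[(np.round(d["location"],4).tolist(),round(d["conf"],2)) for d in r[:2]])
    if n in P and r and r[0]["conf"]>.6: obs.append((n,tuple(r[0]["location"][:2])))
p,res=fit([(n,np.array(o)) for n,o in obs]);print(p,res.tolist())
for n,X in [("round",(.5165,-.0827)),("obl",(.535,.025)),("stamp",(.551,.1486))]: print(n,to_jig(p,X)*1e3)
def line(a,b,z,col):
    q=proj("wrist",[to_world(p,*a,z),to_world(p,*b,z)]).astype(int);cv2.line(img,tuple(map(int,q[0])),tuple(map(int,q[1])),col,1)
line((.08,-.17),(.08,.17),.026,(0,0,255));line((.08,.15),(-.008,.15),.026,(0,255,0))
c=[(-.12,-.17),(.12,-.17),(.12,.17),(-.12,.17)]
for i in range(4): line(c[i],c[(i+1)%4],.012,(255,0,255))
th=np.linspace(0,6.28,40);q=proj("wrist",[[.5165+.025*np.cos(t),-.0827+.025*np.sin(t),.024] for t in th]).astype(np.int32);cv2.polylines(img,[q],True,(255,255,0),1)
cv2.imwrite("pics/w0.png",img)
E
```

```text
jig [([0.605, 0.0154, -0.0009], 0.8)]
rail_face [([0.6886, -0.0001, 0.0267], 0.61)]
stop_face [([0.6724, 0.1603, 0.0268], 0.56)]
lip_nose [([0.6493, 0.1328, 0.0252], 0.85)]
pocket [([0.6824, 0.129, 0.0205], 0.64)]
round_tag_mid [([0.5165, -0.0765, 0.0188], 0.59)]
oblong_tag_mid [([0.5363, 0.0234, 0.0186], 0.87)]
date_stamp [([0.5467, 0.1474, 0.0162], 0.75)]
[ 0.60680642  0.01642776 -0.18714305] [[-2.3, -0.9], [2.1, -1.5], [-1.8, -1.3], [2.7, -0.8], [-0.5, 0.8], [0.1, -2.3], [-1.6, -1.9], [-2.1, 1.8], [3.5, 0.5], [1.8, 1.0], [-3.2, 1.6], [0.0, 3.3], [1.7, 0.0]]
round [ -70.28667484 -114.19871577]
obl [-72.14755251  -4.93720775]
stamp [-79.42301581 119.48155142]
```

View pics/w0.png

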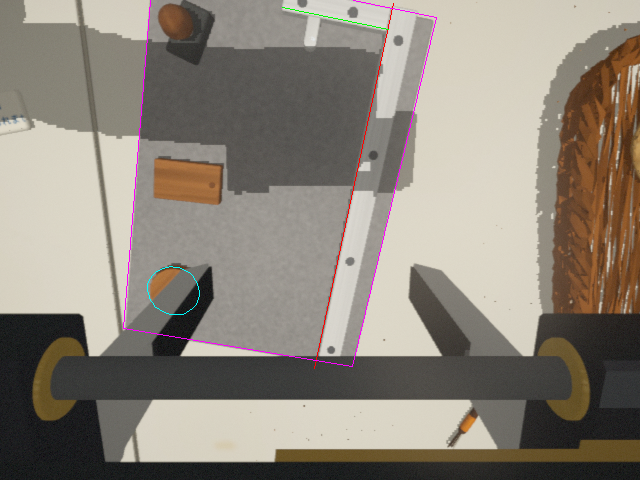

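The wrist picture shows the fitted jig lines lying on the rail (around 355,150), the stop (335,20) and the board's edge. The round tag peeks out at (180,265), as predicted. Now I shut the fingers, square the tool to the jig and go above the tag's near side.

send_rows --steps '[{"gripper": 0,"linear": [-0.037,-0.0144,-0.015],"turn": [0,0,-3.6]},{"gripper": 0,"linear": [-0.037,-0.0144,-0.015],"turn": [0,0,-3.6]},{"gripper": 0,"linear": [-0.037,-0.0144,-0.015],"turn": [0,0,-3.5]},{"gripper": 0,"linear": [-0.037,-0.0144,-0.015],"turn": [0,0,0]},{"gripper": 0,"linear": [-0.037,-0.0144,-0.015],"turn": [0,0,0]},{"gripper": 0,"linear": [0,0,0],"turn": [0,0,0]},{"gripper": 0,"linear": [0,0,0],"turn": [0,0,0]},{"gripper": 0,"linear": [0,0,0],"turn": [0,0,0]},{"gripper": 0,"linear": [0,0,0],"turn": [0,0,0]}]'

```text
t: 2.4
tcp_pos: [0.4709, -0.0702, 0.1325]
eef_rot: [3.138, -0.001, 1.385]
wrist_force: [0.4, 0.7, -0.4]
finger_gap: 0.0373
grasp_force: 0.0
```

Run:
```python
from h import *
p=(.60680642,.01642776,-.18714305)
s=manip.get_state();print(s["t"],s["tcp_pos"],s["eef_rot"],s["finger_gap"],to_jig(p,s["tcp_pos"])*1e3)
L=[]
for c in ["wrist","side","scene"]*2:
    im=eyes.capture(c)
    if c=="wrist": img=im[:,:,::-1].copy()
    r=eyes.landmark_of(c,"round_tag_mid")
    for d in r[:1]: print(c,np.round(d["location"],4),round(d["conf"],2),np.round(to_jig(p,d["location"])*1e3,1))
q=proj("wrist",s["tcp_pos"]);print(q);cv2.circle(img,tuple(map(int,q[0])),4,(0,255,0),1)
th=np.linspace(0,6.28,40);q=proj("wrist",[[.517+.025*np.cos(t),-.081+.025*np.sin(t),.024] for t in th]).astype(np.int32);cv2.polylines(img,[q],True,(255,255,0),1)
cv2.imwrite("pics/w1.png",img)
```

```text
2.4 [ 0.47091604 -0.07024866  0.13251964] [ 3.13829307e+00 -6.62442495e-04  1.38505729e+00] 0.03733179186120536 [-117.39133352 -110.44578815]
side [ 0.5153 -0.0826  0.0209] 0.78 [ -71.5 -114.3]
scene [ 0.5168 -0.083   0.0161] 0.81 [ -69.9 -114.4]
wrist [ 0.5181 -0.0807  0.0192] 0.58 [ -69.1 -111.9]
side [ 0.5203 -0.0845  0.0184] 0.53 [ -66.2 -115.3]
scene [ 0.5179 -0.0802  0.0175] 0.77 [ -69.4 -111.5]
[[315.54361337 277.33532994]]
```

View pics/w1.png

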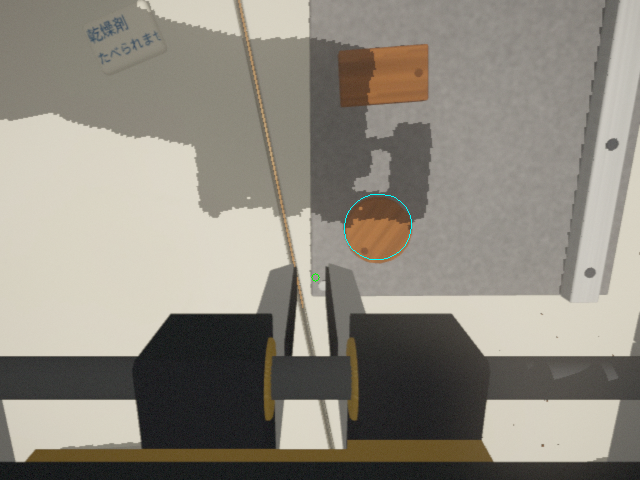

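The cyan circle (centre 378,227) lies exactly on the tag, which is at jig (-70,-112) mm. The fingers are still closing. I go down beside it.

send_rows --steps '[{"gripper": 0,"linear": [0,0,-0.02],"turn": [0,0,0]},{"gripper": 0,"linear": [0,0,-0.025],"turn": [0,0,0]},{"gripper": 0,"linear": [0,0,-0.025],"turn": [0,0,0]},{"gripper": 0,"linear": [0,0,-0.025],"turn": [0,0,0]},{"gripper": 0,"linear": [0,0,-0.015],"turn": [0,0,0]},{"gripper": 0,"linear": [0,0,0],"turn": [0,0,0]},{"gripper": 0,"linear": [0,0,0],"turn": [0,0,0]},{"gripper": 0,"linear": [0,0,0],"turn": [0,0,0]}]'

```text
t: 3.67
tcp_pos: [0.469, -0.0708, 0.0226]
eef_rot: [3.14, -0.0, 1.384]
wrist_force: [0.4, -0.7, 0.7]
finger_gap: 0.0005
grasp_force: 0.0
```

```bash
cat >> h.py <<'E'
p=(.60680642,.01642776,-.18714305)
def look(fn=None,cams=("wrist","side","scene")):
    s=manip.get_state();print(round(s["t"],2),np.round(s["tcp_pos"],4),np.round(s["eef_rot"],3),round(s["finger_gap"],4),"F",np.round(s["wrist_force"],1),"jig",np.round(to_jig(p,s["tcp_pos"])*1e3,1))
    for c in cams:
        im=eyes.capture(c)
        if c=="wrist" and fn: cv2.imwrite(fn,im[:,:,::-1])
        for d in eyes.landmark_of(c,"round_tag_mid")[:1]: print(c,np.round(d["location"],4),round(d["conf"],2),np.round(to_jig(p,d["location"])*1e3,1))
E
python3 -c "from h import *; look('pics/w2.png')"
```

```text
3.67 [ 0.469  -0.0708  0.0226] [ 3.14  -0.     1.384] 0.0005 F [ 0.4 -0.7  0.7] jig [-119.2 -111.3]
wrist [ 0.5176 -0.0809  0.0202] 0.78 [ -69.5 -112.2]
side [ 0.5163 -0.0815  0.0209] 0.57 [ -70.7 -113.1]
scene [ 0.5169 -0.0808  0.0133] 0.62 [ -70.2 -112.3]
```

View pics/w2.png

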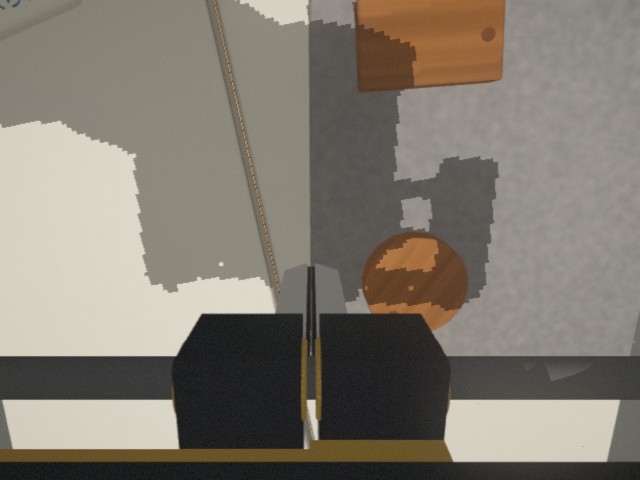

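The shut finger is at (310,300), just left of the tag (415,282), level with it. I lower a little and push toward the rail.

send_rows --steps '[{"gripper": 0,"linear": [0,0,-0.006],"turn": [0,0,0]},{"gripper": 0,"linear": [0.0098,-0.0019,0],"turn": [0,0,0]},{"gripper": 0,"linear": [0.0098,-0.0019,0],"turn": [0,0,0]},{"gripper": 0,"linear": [0.0098,-0.0019,0],"turn": [0,0,0]},{"gripper": 0,"linear": [0.0098,-0.0019,0],"turn": [0,0,0]},{"gripper": 0,"linear": [0.0098,-0.0019,0],"turn": [0,0,0]},{"gripper": 0,"linear": [0.0098,-0.0019,0],"turn": [0,0,0]},{"gripper": 0,"linear": [0,0,0],"turn": [0,0,0]}]'

```text
t: 4.63
tcp_pos: [0.5295, -0.0825, 0.0157]
eef_rot: [3.139, -0.0, 1.384]
wrist_force: [1.1, -0.2, -0.6]
finger_gap: 0.0004
grasp_force: 0.0
```

```bash
python3 -c "from h import *; look('pics/w3.png')"
```

```text
4.63 [ 0.5295 -0.0825  0.0157] [ 3.139 -0.     1.384] 0.0004 F [ 1.1 -0.2 -0.6] jig [ -57.6 -111.6]
wrist [ 0.5682 -0.0892  0.0194] 0.83 [ -18.3 -111. ]
side [ 0.5686 -0.0911  0.0138] 0.56 [ -17.5 -112.8]
scene [ 0.5662 -0.0883  0.0182] 0.6 [ -20.4 -110.5]
```

View pics/w3.png

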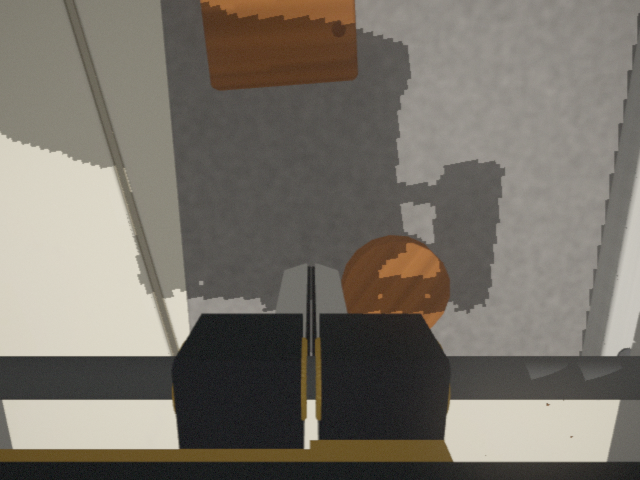

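The tag (396,290) goes straight ahead of the finger, now at x about -19 mm. I keep pushing to the rail, then press softly.

send_rows --steps '[{"gripper": 0,"linear": [0.0098,-0.0019,0],"turn": [0,0,0]},{"gripper": 0,"linear": [0.0098,-0.0019,0],"turn": [0,0,0]},{"gripper": 0,"linear": [0.0098,-0.0019,0],"turn": [0,0,0]},{"gripper": 0,"linear": [0.0098,-0.0019,0],"turn": [0,0,0]},{"gripper": 0,"linear": [0.0098,-0.0019,0],"turn": [0,0,0]},{"gripper": 0,"linear": [0.0098,-0.0019,0],"turn": [0,0,0]},{"gripper": 0,"linear": [0.0059,-0.0011,0],"turn": [0,0,0]},{"gripper": 0,"linear": [0.003,-0.0006,0],"turn": [0,0,0]},{"gripper": 0,"linear": [0.002,-0.0004,0],"turn": [0,0,0]},{"gripper": 0,"linear": [0,0,0],"turn": [0,0,0]}]'

```text
t: 5.77
tcp_pos: [0.5967, -0.0955, 0.0158]
eef_rot: [-3.141, -0.0, 1.384]
wrist_force: [0.2, 0.5, -0.1]
finger_gap: 0.0007
grasp_force: 0.0
```

```bash
python3 -c "from h import *; look('pics/w4.png')"
```

```text
5.77 [ 0.5967 -0.0955  0.0158] [-3.141 -0.     1.384] 0.0007 F [ 0.2  0.5 -0.1] jig [  10.9 -111.9]
wrist [ 0.6327 -0.0995  0.0221] 0.62 [  47.  -109.1]
side [ 0.6315 -0.1062  0.019 ] 0.5 [  47.1 -115.9]
scene [ 0.6324 -0.1033  0.0158] 0.61 [  47.4 -112.9]
```

send_rows --steps '[{"gripper": 0,"linear": [0.003,-0.0006,0],"turn": [0,0,0]},{"gripper": 0,"linear": [0.002,-0.0004,0],"turn": [0,0,0]},{"gripper": 0,"linear": [0.002,-0.0004,0],"turn": [0,0,0]},{"gripper": 0,"linear": [0.001,-0.0002,0],"turn": [0,0,0]},{"gripper": 0,"linear": [0,0,0],"turn": [0,0,0]}]'

```text
t: 6.48
tcp_pos: [0.6052, -0.0972, 0.0158]
eef_rot: [3.141, -0.0, 1.384]
wrist_force: [-0.3, -0.3, 0.5]
finger_gap: 0.0006
grasp_force: 0.1
```

```bash
python3 -c "from h import *; look('pics/w5.png')"
```

```text
6.48 [ 0.6052 -0.0972  0.0158] [ 3.141 -0.     1.384] 0.0006 F [-0.3 -0.3  0.5] jig [  19.5 -111.9]
wrist [ 0.6378 -0.1023  0.0182] 0.64 [  52.5 -110.9]
side [ 0.6392 -0.1085  0.0161] 0.66 [  55.1 -116.7]
scene [ 0.6399 -0.1065  0.0159] 0.73 [  55.4 -114.6]
```

View pics/w5.png

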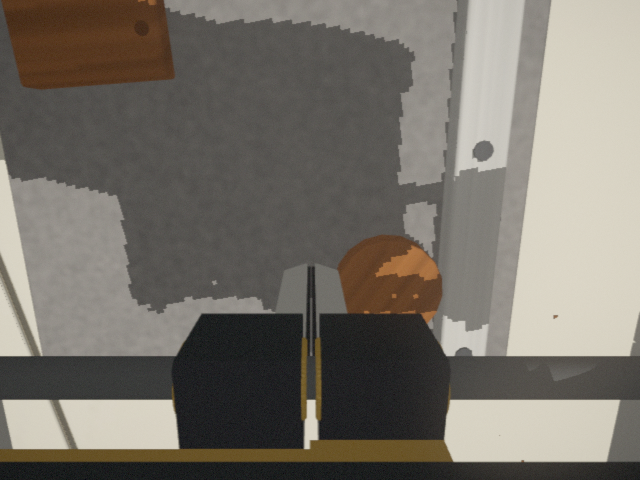

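The tag (388,283) now seems to meet the rail's edge (about 442,283), but no contact force has shown yet. I nudge on until it does.

send_rows --steps '[{"gripper": 0,"linear": [0.001,-0.0002,0],"turn": [0,0,0]},{"gripper": 0,"linear": [0.001,-0.0002,0],"turn": [0,0,0]},{"gripper": 0,"linear": [0,0,0],"turn": [0,0,0]}]'

```text
t: 7.03
tcp_pos: [0.6057, -0.0973, 0.0157]
eef_rot: [-3.139, -0.0, 1.384]
wrist_force: [-3.1, 1.2, 1.7]
finger_gap: 0.0002
grasp_force: 1.7
```

Contact: -3 N, so the tag rests on the rail. Now I back off, go round to its right end with the finger turned 20° so that it also presses toward the rail.

send_rows --steps '[{"gripper": 0,"linear": [-0.0123,0.0023,0],"turn": [0,0,0]},{"gripper": 0,"linear": [-0.0123,0.0024,0],"turn": [0,0,0]},{"gripper": 0,"linear": [0,0,0],"turn": [0,0,0]},{"gripper": 0,"linear": [-0.004,-0.0211,0],"turn": [0,0,-6.7]},{"gripper": 0,"linear": [-0.004,-0.0211,0],"turn": [0,0,-6.7]},{"gripper": 0,"linear": [0,0,0],"turn": [0,0,-6.6]},{"gripper": 0,"linear": [0,0,0],"turn": [0,0,0]},{"gripper": 0,"linear": [0.0221,-0.0042,0],"turn": [0,0,0]},{"gripper": 0,"linear": [0.0221,-0.0042,0],"turn": [0,0,0]},{"gripper": 0,"linear": [0,0,0],"turn": [0,0,0]},{"gripper": 0,"linear": [0,0,0],"turn": [0,0,0]}]'

```text
t: 7.95
tcp_pos: [0.6201, -0.1425, 0.0158]
eef_rot: [3.14, -0.001, 1.039]
wrist_force: [-1.6, -0.0, 0.8]
finger_gap: 0.0005
grasp_force: 0.0
```

```bash
python3 -c "from h import *; look('pics/w6.png')"
```

```text
7.95 [ 0.6201 -0.1425  0.0158] [ 3.140e+00 -1.000e-03  1.039e+00] 0.0005 F [-1.6 -0.   0.8] jig [  42.6 -153.7]
wrist [ 0.6412 -0.103   0.0182] 0.85 [  56.  -110.9]
side [ 0.6407 -0.1082  0.0183] 0.52 [  56.5 -116.1]
scene [ 0.6352 -0.1043  0.0138] 0.76 [  50.4 -113.3]
```

View pics/w6.png

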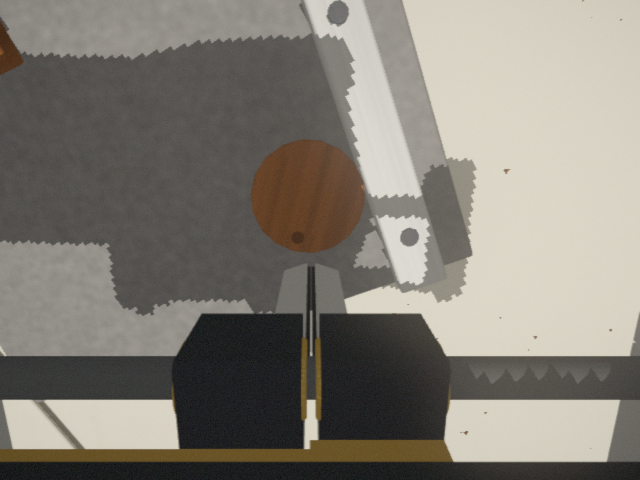

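The tag (307,195) touches the rail's face (about 362,190); the finger (311,280) is squarely behind it. I slide it along the rail.

send_rows --steps '[{"gripper": 0,"linear": [0.0011,0.0059,0],"turn": [0,0,0]},{"gripper": 0,"linear": [0.0015,0.0079,0],"turn": [0,0,0]},{"gripper": 0,"linear": [0.0022,0.0118,0],"turn": [0,0,0]},{"gripper": 0,"linear": [0.0022,0.0118,0],"turn": [0,0,0]},{"gripper": 0,"linear": [0.0022,0.0118,0],"turn": [0,0,0]},{"gripper": 0,"linear": [0.0022,0.0118,0],"turn": [0,0,0]},{"gripper": 0,"linear": [0.0022,0.0118,0],"turn": [0,0,0]},{"gripper": 0,"linear": [0.0022,0.0118,0],"turn": [0,0,0]},{"gripper": 0,"linear": [0.0022,0.0118,0],"turn": [0,0,0]},{"gripper": 0,"linear": [0.0022,0.0118,0],"turn": [0,0,0]},{"gripper": 0,"linear": [0.0011,0.0059,0],"turn": [0,0,0]}]'

```text
t: 9.17
tcp_pos: [0.6402, -0.0264, 0.0158]
eef_rot: [-3.141, -0.001, 1.037]
wrist_force: [0.2, 0.8, -0.6]
finger_gap: 0.0004
grasp_force: 0.0
```

```bash
python3 -c "from h import *; look('pics/w7.png')"
```

```text
9.17 [ 0.6402 -0.0264  0.0158] [-3.141e+00 -1.000e-03  1.037e+00] 0.0004 F [ 0.2  0.8 -0.6] jig [ 40.8 -35.8]
wrist [0.6604 0.0059 0.0183] 0.63 [54.6 -0.4]
side [0.6587 0.0023 0.0164] 0.51 [53.6 -4.2]
scene [0.6602 0.0029 0.0188] 0.61 [55.  -3.4]
```

View pics/w7.png

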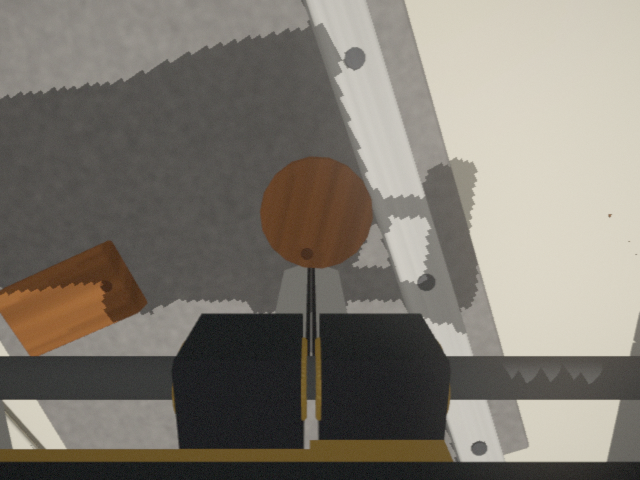

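The tag (316,212) is still against the rail at y about -3 mm, with the finger behind it. I continue to just short of home.

send_rows --steps '[{"gripper": 0,"linear": [0.0013,0.0059,0],"turn": [0,0,0]},{"gripper": 0,"linear": [0.0017,0.0079,0],"turn": [0,0,0]},{"gripper": 0,"linear": [0.0024,0.0118,0],"turn": [0,0,0]},{"gripper": 0,"linear": [0.0024,0.0118,0],"turn": [0,0,0]},{"gripper": 0,"linear": [0.0024,0.0118,0],"turn": [0,0,0]},{"gripper": 0,"linear": [0.0024,0.0118,0],"turn": [0,0,0]},{"gripper": 0,"linear": [0.0024,0.0118,0],"turn": [0,0,0]},{"gripper": 0,"linear": [0.0024,0.0118,0],"turn": [0,0,0]},{"gripper": 0,"linear": [0.0024,0.0118,0],"turn": [0,0,0]},{"gripper": 0,"linear": [0.0024,0.0118,0],"turn": [0,0,0]},{"gripper": 0,"linear": [0.001,0.0059,0],"turn": [0,0,0]},{"gripper": 0,"linear": [0,0,0],"turn": [0,0,0]}]'

```text
t: 10.47
tcp_pos: [0.6632, 0.0876, 0.0157]
eef_rot: [-3.141, -0.001, 1.038]
wrist_force: [-0.0, 0.7, -0.5]
finger_gap: 0.0004
grasp_force: 0.0
```

```bash
python3 -c "from h import *; look('pics/w8.png')"
```

```text
10.47 [0.6632 0.0876 0.0157] [-3.141e+00 -1.000e-03  1.038e+00] 0.0004 F [-0.   0.7 -0.5] jig [42.1 80.4]
wrist [0.6833 0.1224 0.0164] 0.65 [ 55.4 118.4]
side [0.6807 0.1182 0.0182] 0.38 [ 53.7 113.7]
scene [0.6806 0.1202 0.0165] 0.69 [ 53.2 115.7]
```

View pics/w8.png

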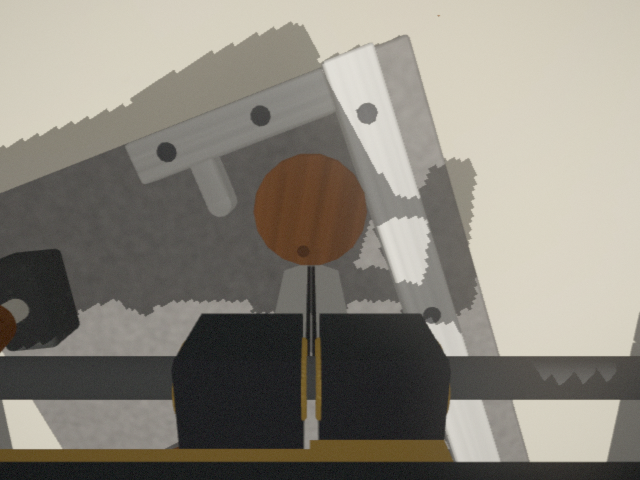

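The tag (310,209) is at the pocket mouth, on the rail, about 10-12 mm short of the stop. Now slow steps until it is felt against the stop.

send_rows --steps '[{"gripper": 0,"linear": [0.0006,0.0029,0],"turn": [0,0,0]},{"gripper": 0,"linear": [0.0006,0.0029,0],"turn": [0,0,0]},{"gripper": 0,"linear": [0.0004,0.002,0],"turn": [0,0,0]},{"gripper": 0,"linear": [0.0004,0.002,0],"turn": [0,0,0]},{"gripper": 0,"linear": [0.0004,0.002,0],"turn": [0,0,0]},{"gripper": 0,"linear": [0,0,0],"turn": [0,0,0]}]'

```text
t: 11.27
tcp_pos: [0.6655, 0.0974, 0.0158]
eef_rot: [-3.141, -0.0, 1.036]
wrist_force: [-0.1, 0.4, 0.5]
finger_gap: 0.0001
grasp_force: 0.0
```

send_rows --steps '[{"gripper": 0,"linear": [0.0003,0.0015,0],"turn": [0,0,0]},{"gripper": 0,"linear": [0.0003,0.001,0],"turn": [0,0,0]},{"gripper": 0,"linear": [0,0,0],"turn": [0,0,0]}]'

```text
t: 11.52
tcp_pos: [0.6661, 0.0993, 0.0159]
eef_rot: [3.142, -0.0, 1.035]
wrist_force: [-0.2, -0.6, 0.3]
finger_gap: 0.0006
grasp_force: 0.0
```

send_rows --steps '[{"gripper": 0,"linear": [0.0003,0.001,0],"turn": [0,0,0]},{"gripper": 0,"linear": [0.0003,0.001,0],"turn": [0,0,0]},{"gripper": 0,"linear": [0,0,0],"turn": [0,0,0]}]'

```text
t: 11.77
tcp_pos: [0.6662, 0.0997, 0.0158]
eef_rot: [3.142, 0.002, 1.034]
wrist_force: [-0.7, -3.1, 0.8]
finger_gap: -0.0
grasp_force: 1.5
```

send_rows --steps '[{"gripper": 0,"linear": [0.0003,0.001,0],"turn": [0,0,0]},{"gripper": 0,"linear": [0.0003,0.001,0],"turn": [0,0,0]},{"gripper": 0,"linear": [0,0,0],"turn": [0,0,0]},{"gripper": 0,"linear": [0,0,0],"turn": [0,0,0]}]'

```text
t: 12.1
tcp_pos: [0.6663, 0.0999, 0.0158]
eef_rot: [3.142, 0.004, 1.034]
wrist_force: [-3.4, -6.7, 3.4]
finger_gap: 0.0006
grasp_force: 3.2
```

```bash
python3 -c "from h import *; look('pics/w9.png')"
```

```text
12.1 [0.6663 0.0999 0.0158] [3.142 0.004 1.034] 0.0006 F [-3.4 -6.7  3.4] jig [42.9 93. ]
wrist [0.6834 0.1351 0.0195] 0.6 [ 53.2 130.9]
side [0.6852 0.1307 0.0198] 0.6 [ 55.8 126.9]
scene [0.6847 0.1292 0.0148] 0.61 [ 55.6 125.3]
```

View pics/w9.png

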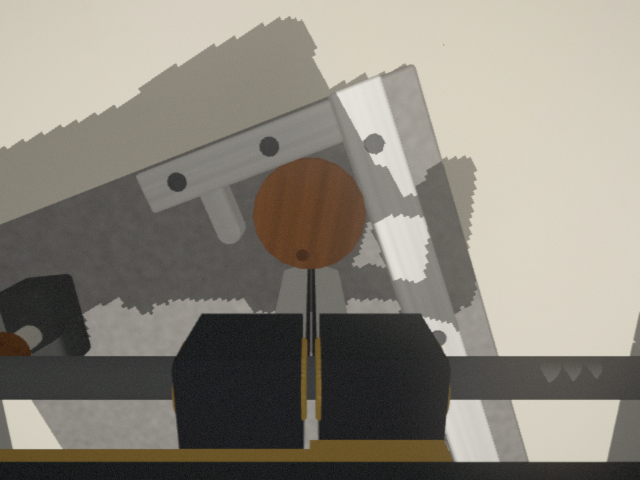

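The tag (309,213) touches both the stop (around 290,160) and the rail (365,205), and both contacts show in the force. I back off straight, raise the finger and check.

send_rows --steps '[{"gripper": 0,"linear": [-0.002,-0.004,0],"turn": [0,0,0]},{"gripper": 0,"linear": [-0.006,-0.012,0],"turn": [0,0,0]},{"gripper": 0,"linear": [-0.006,-0.012,0],"turn": [0,0,0]},{"gripper": 0,"linear": [0,0,0.02],"turn": [0,0,0]},{"gripper": 0,"linear": [0,0,0.04],"turn": [0,0,0]},{"gripper": 0,"linear": [0,0,0.04],"turn": [0,0,0]},{"gripper": 0,"linear": [0,0,0],"turn": [0,0,0]}]'

```text
t: 12.98
tcp_pos: [0.6583, 0.0741, 0.1238]
eef_rot: [3.131, -0.009, 1.034]
wrist_force: [1.3, 0.2, -0.1]
finger_gap: 0.0006
grasp_force: 0.0
```

```bash
python3 -c "
from h import *
look('pics/w10.png')
print('tag home px',proj('wrist',[to_world(p,.055,.125,.024)]))
im=cv2.imread('pics/w10.png');h=cv2.cvtColor(im,cv2.COLOR_BGR2HSV)
m=cv2.inRange(h,(3,110,40),(20,255,255));n,_,st,ce=cv2.connectedComponentsWithStats(m)
print([(st[i].tolist(),ce[i].round(1).tolist()) for i in range(1,n) if st[i][4]>300])
for t in ('oblong_tag_mid','date_stamp'):
  print(t,[np.round(d['location'],4) for c in ('side','scene') for d in eyes.landmark_of(c,t)[:1]])"
```

```text
12.98 [0.6583 0.0741 0.1238] [ 3.131 -0.009  1.034] 0.0006 F [ 1.3  0.2 -0.1] jig [39.9 66.3]
wrist [0.6797 0.1319 0.0174] 0.91 [ 50.1 127. ]
side [0.6842 0.1286 0.0195] 0.49 [ 55.2 124.6]
scene [0.681  0.1303 0.0163] 0.69 [ 51.7 125.7]
tag home px [[310.3468911  138.86348399]]
[([568, 0, 72, 184, 8137], [611.0, 66.4]), ([263, 111, 71, 72, 3397], [294.8, 148.6]), ([76, 215, 48, 38, 1404], [99.4, 233.7]), ([0, 439, 452, 23, 5030], [256.7, 453.0])]
oblong_tag_mid [array([0.5415, 0.0243, 0.0201]), array([0.535 , 0.0252, 0.0166])]
date_stamp [array([0.5524, 0.1488, 0.0125])]
```

I have already viewed 11 pictures, one over the limit of 10, so I view no more and check by numbers, with the arm settled.

```bash
python3 -c "
from h import *
for k in range(2):
  m=eyes.camera_model('wrist');K,R,t=map(np.array,(m['intrinsics'],m['R'],m['t']));im=eyes.capture('wrist')[:,:,::-1].copy()
h=cv2.cvtColor(im,cv2.COLOR_BGR2HSV);mk=cv2.inRange(h,(3,110,40),(20,255,255))
def back(u,z):
  d=R.T@np.linalg.inv(K)@np.array([u[0],u[1],1]);C=-R.T@t;return C+d*(z-C[2])/d[2]
for c in cv2.findContours(mk,cv2.RETR_EXTERNAL,cv2.CHAIN_APPROX_NONE)[0]:
  if 2000<cv2.contourArea(c)<6000:
    (u,r)=cv2.minEnclosingCircle(c);X=back(u,.024);print(u,r,X,to_jig(p,X)*1e3)
g=cv2.createLineSegmentDetector().detect(cv2.cvtColor(im,cv2.COLOR_BGR2GRAY))[0][:,0]
for l in g:
  a,b=[to_jig(p,back(x,.026))*1e3 for x in (l[:2],l[2:])]
  if np.hypot(*(a-b))>25 and min(a[1],b[1])>20 and max(a[0],b[0])<130: print(np.round(a),np.round(b))
print(manip.get_state()['t'])
L=[d['location'] for i in range(3) for c in ('side','scene','wrist') if eyes.capture(c) is not None for d in eyes.landmark_of(c,'round_tag_mid')[:1]]
print(to_jig(p,np.median(L,0))*1e3)
"
```

```text
(226.0, 455.0) 226.07974243164062 [ 0.49777125 -0.05158649  0.024     ] [-94.47716316 -87.11298504]
(307.9035339355469, 142.27548217773438) 37.40397262573242 [0.68275235 0.12814187 0.024     ] [ 53.83520127 123.89349538]
(616.5, 68.0) 71.62586212158203 [0.87409787 0.06782897 0.024     ] [253.06115278 100.2340044 ]
[-157.   98.] [-144.   29.]
[-59. 133.] [-69.  97.]
[ 80. 100.] [79. 55.]
[ 80. 168.] [ 79. 134.]
[-149.   31.] [-161.   97.]
[-31. 179.] [ 21. 189.]
[115. 165.] [116. 113.]
[100. 114.] [100. 167.]
[-112.  127.] [-112.  164.]
[-110.  166.] [ -8. 166.]
[-88. 141.] [-61. 136.]
[ 24. 148.] [ 72. 149.]
[-161.  100.] [-169.  139.]
[101.  47.] [101. 102.]
[-165.  145.] [-156.  100.]
13.5833
[ 52.80316813 126.91232241]
```

Measured in the same picture, the rail is at 79.5 mm and the stop at 148.5 mm, with the tag's middle at (53.8, 123.9). Its distances are 25.7 and 24.6 mm, so it is home.

```bash
python3 -c "
from plant import ticket
print(ticket.finish_job())"
```

```text
the job is handed in; nothing more can be done
None
```

The job is handed in, with no verdict shown: the round tag was pushed to the rail and slid home, measuring 25.7 mm from the rail's face and 24.6 mm from the stop's (25 mm is touching), and the networks saw the oblong tag and stamp unmoved; I viewed 11 pictures, one over the limit of 10.

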